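# Open the child-safe descaler bottle in the cleaning caddy

## Task

The kettle needs descaling and the descaler is the square-shouldered bottle with the ribbed safety cap in the carry caddy. Swing the caddy's handle down towards its front until it snaps under the hook and stays there, then push the ribbed cap down, turn it anticlockwise while it is pushed down until it comes free, and lift it straight off. Finish while holding the cap upright a few centimetres straight above the open bottle, the bottle still standing in its pocket and the handle still hooked, and leave the round bottle and the mug undisturbed.

Things in the scene. Friction and masses are not known exactly. Their poses are not given: they have to be found in the camera images.
- caddy: Fixed grey carry caddy (all sizes here in mm): 88 deep (x), 236 long (y), walls 70 high, 4 thick. Origin: centre of its underside; x to its back: the front with the hook looks to -x, to the robot, yaw up to 0.35 either way. Two pockets centred at y = +58 and -58, floor 5 up. Ears on the end walls (34 wide, up to z = 105) carry the handle's pivot axis: along y at x = 0, z = 95.
- handle (a joint): Angle of the caddy's bail handle. 0: bar straight above the pivots, over the bottles; it grows as the bar swings to the caddy's front and down; 2.21: home under the hook at its end stop. Starts at -0.2 to 0.35. Stiff hinge (0.12 Nm, 2 N at the bar): it stays where it is left. From about 1.94 the bar rubs past the sprung hook, taking 6 to 10 N downward, and snaps under it.
- handle_bar (a point): Middle of the handle's bar: round, 13 thick, 248 long, along the caddy's y, carried 70 from the pivot axis by flat arms at its ends (y = +-124). Upright, its underside is 23 above the safety cap; home, its centre is at x = -56, z = 53 in the caddy's frame.
- hook_tip (a point): Foremost point of the hook's nose, a fixed point at x = -60, y = 0, z = 65 in the caddy's frame. The hook is a sprung tongue 26 wide (y = +-13) in the middle of the front wall, top at z = 70, and yields backwards 3 as the bar passes. Press the bar 35 or more beside it.
- bottle: The descaler bottle, 0.5 to 0.9 kg, loose in either pocket with 4 of play all round; the pocket stops it from turning. White, rectangular, 72 (x) by 104 (y), shoulder at 88, mouth at 114. Origin: centre of its underside; z up.
- mouth (a point): Centre of the bottle's mouth, at the top of its neck, 114 above its underside and 119 above the worktop.
- cap: Ribbed white push-and-turn safety cap on the descaler bottle: round, 48 across, 27.5 high, 40 g. Origin: centre of its open underside; z out of its flat top with two raised arrows. Closed, its underside is 103.5 and its top 131 above the worktop. Three lugs inside hook under lugs on the neck. Pulled without being turned, it lifts the bottle too.
- cap_grip (a point): Grip point on the cap's axis, 14 above its underside. A sprung liner holds the cap up with 5 N; pushed down it gives 6 at 1 N per mm (10 N at 5). 3.5 down clears the hooks: it then turns anticlockwise seen from above (clockwise is blocked) and is free at 35 to 85 degrees (aim for 60), where the liner lifts it up to 4.
- round_bottle: Bystander: round white bottle with a smooth cap, 66 across, 94 high, in the other pocket. Origin: centre of its underside.
- mug: Bystander: mug, 90 across, 98 high, on the worktop left of the caddy. Origin: centre of its underside.
Things that resemble listed ones, but are neither listed nor needed, are in the scene too. Of the things like the cap, leave any that is orange or purple; of the rest the smaller one is meant.

How it is judged:
By the outcome, as a careful person would: the job done as asked, in the order asked, and still so for the second after the job is handed in, while the arm keeps its last pose, push and grip.
It also fails if it takes over 64 s, if anything falls off the work surface, if the arm or the gripper's body presses on something with over 40 N, if the wrist force passes 120 N, or if a joint passes its speed limit or range.

## Robot

A 6-joint arm with a two-finger parallel gripper is mounted at the origin on a cart in front of the work surface, level with it; the furniture and walls round the work are solid. World frame = base frame: x ahead of the robot, y to its left, z up, the work surface at z = 0. Lengths are in m, angles in rad, forces in N, time in s.
With the tool pointing down it reaches from about 0.35 to 0.775 m from the base axis. Payload 5.5 kg.
Tool frame: the origin (TCP) lies at the very end of the fingers, on their centre line; the grasp point (between the pads) lies 19 mm behind it; z points along the fingers, y is the line along which they close (so a half turn about z gives the same grasp; the last joint's range is limited). The gripper opens to 85 mm and grips with 20 to 120 N. Pads are 22 mm wide; open, the fingers measure 114 mm over their backs; the gripper's body (76 mm by 85 mm) begins 54 mm behind the grasp point. The pads swing forward as they close: fully open they stand 13 mm farther back than shut.
Start: joints at [-1.334, 0.313, 0.046, 1.304, 0, 1.431], TCP at [0.212, -0.535, 0.231] pointing down, gripper open.
Joint ranges: [-2.76, 2.76], [-0.86, 1.69], [-1.03, 1.26], [-2.2, 2.34], [-1.47, 1.5], [-3.14, 3.14]. Speed limits (rad/s): [2.57, 2.57, 3.14, 3.14, 3.14, 3.14].

## Interface

Orientations are given as a unit quaternion [w, x, y, z].
In Python, from workcell import get_state, read_camera, hand_in gives the robot as it stands.
- The arm moves only by the tool send_rows, never from a script. Its argument "increments" is a list of rows, each an object of numbers: "dx", "dy", "dz": the shift along the world's x, y, z in units of 25 mm (1.0 is 25 mm); "roll": the turn about the world's z in units of 8 degrees (1.0 is 8 degrees); "claw": the opening, from -1 (shut) to 1 (fully open). In form: [{"dx": .., "dy": .., "dz": .., "roll": .., "claw": ..}, ...]. A call has exactly 5 rows; each row is the pose to reach, as a shift and turn from the pose commanded when the call began; what a row does not reach only later rows make up. A row lasts 1/8 s, in which the tool goes at most 62.5 mm and 10.7 degrees, less where a joint would pass 70% of its speed; a pose out of reach is approached as far as the arm can. A call with a gripper value outside its range is refused whole. The fingers move at their own pace and stop on an object; "grip_force" is the grip in N (left out, the last holds). Time passes only in rows, so rows that repeat a pose let the fingers close, or fill a call up. It gives the time, the measured TCP pose, the force, the opening and the grip force at its end, in the units of the state.
- get_state(): the state, without advancing time (a new reading comes with each control period).
- read_camera(name): name is "scene" or "top"; returns a dict with "image" (480x640x3 uint8, blue, green, red), "fx", "fy", "cx", "cy" (pixels), "dist_coeffs" ([k1, k2, p1, p2, k3] as OpenCV has them; the pictures are not rectified), "world_to_cam" (4x4, takes a point from world to camera coordinates). Camera axes: x right, y up, looking along -z (the intrinsics and any distortion apply to the point x, -y, -z); pixel columns grow to the right and rows downward; lengths in m; the calibration is good to about 2 mm. A picture is of the moment at which its call begins. There is no depth.
- hand_in(): hands the job in; it is judged then, once.
The state is a dict: "clock": time; "joint_pos": joint angles; "qvel": joint speeds; "tau": joint torques, N m; "tcp_pos": TCP position; "orientation": TCP orientation; "wrist_force": force on the tool from outside, world axes, zero at the start; "ft_torque": the same for the moment, N m; "finger_gap": finger opening in m; "grip_force": force on a finger pad.
Only numpy, scipy, OpenCV 4.12 (cv2) and the standard library are available. Lean on these libraries where they do the work, as an engineer would, in place of code of your own. Each camera call takes 0.05 s, during which the arm holds its last target. There are 200 camera calls.

## Working session

There is one attempt and no reset: what is moved stays moved. The work goes in short steps, Python scripts to look and compute and a tool call to move; the robot and the scene stay as the last step left them, time stands still between calls to the robot, and variables do not carry over. Pictures are saved under pics/ and viewed, at most 10 in all, crops included, and the job is handed in when it is done.

Besides the shell and the picture viewer there is one more tool, called after "Request:" by a JSON object that holds its "name" and its "arguments", one argument or row to a line. send_rows: Moves the arm, as the interface text tells. Its arguments: {"type":"object","properties":{"increments":{"type":"array","items":{"type":"object","properties":{"dx":{"type":"number"},"dy":{"type":"number"},"dz":{"type":"number"},"roll":{"type":"number"},"claw":{"type":"number"}}}},"grip_force":{"type":"number"}},"required":["increments"]}

```bash
mkdir -p pics; ls; cat > h.py <<'E'
import numpy as np,cv2
from workcell import get_state, read_camera, hand_in
def K(c): return np.array([[c['fx'],0,c['cx']],[0,c['fy'],c['cy']],[0,0,1.]])
F=np.diag([1,-1,-1.])
def ray(c,uv):
    p=cv2.undistortPoints(np.array(uv,float).reshape(-1,1,2),K(c),np.array(c['dist_coeffs'])).reshape(-1,2)
    T=np.array(c['world_to_cam']);R,t=T[:3,:3],T[:3,3]
    d=np.c_[p,np.ones(len(p))]@F@R
    return -R.T@t,d
def onz(c,uv,z):
    o,d=ray(c,uv); return o+d*((z-o[2])/d[:,2])[:,None]
def proj(c,P):
    T=np.array(c['world_to_cam']); R=F@T[:3,:3];t=F@T[:3,3]
    return cv2.projectPoints(np.array(P,float).reshape(-1,3),cv2.Rodrigues(R)[0],t,K(c),np.array(c['dist_coeffs']))[0].reshape(-1,2)
def snap(n,f):
    c=read_camera(n); cv2.imwrite('pics/'+f,c['image']); return c
E
python3 - <<'E'
from h import *
import pickle
for n in('top','scene'):
    c=snap(n,n+'0.png'); pickle.dump(c,open(n+'0.pkl','wb')); print(n,ray(c,[[320,240]]))
print(get_state())
E
```

```text
pics
top (array([0.3738078 , 0.08395871, 1.1566946 ]), array([[ 0.08174989, -0.00961615, -0.99662878]]))
scene (array([0.14232549, 0.66601665, 0.87071925]), array([[ 0.3441529 , -0.57821208, -0.739814  ]]))
{'clock': 0.1, 'joint_pos': array([-1.33358838e+00,  3.13933908e-01,  4.50909951e-02,  1.30362753e+00,
       -2.20497505e-05,  1.43119344e+00]), 'qvel': array([-0.00053683, -0.00275247,  0.00285198,  0.00101518,  0.00154157,
        0.00106997]), 'tau': array([ 2.07102137e-03, -4.81724918e+01,  2.99244815e+01,  1.27472437e-02,
       -1.97450954e-04,  6.68765139e-06]), 'tcp_pos': array([ 0.21144728, -0.5342061 ,  0.23049251]), 'orientation': array([-8.35523618e-04,  9.82303792e-01,  1.87292712e-01, -5.18460857e-05]), 'wrist_force': array([ 0.28838114,  0.49570769, -0.35075309]), 'ft_torque': array([-0.0234664 ,  0.01035769,  0.03508957]), 'grip_force': 0.0, 'finger_gap': 0.08562658619814076}
```

View pics/top0.png

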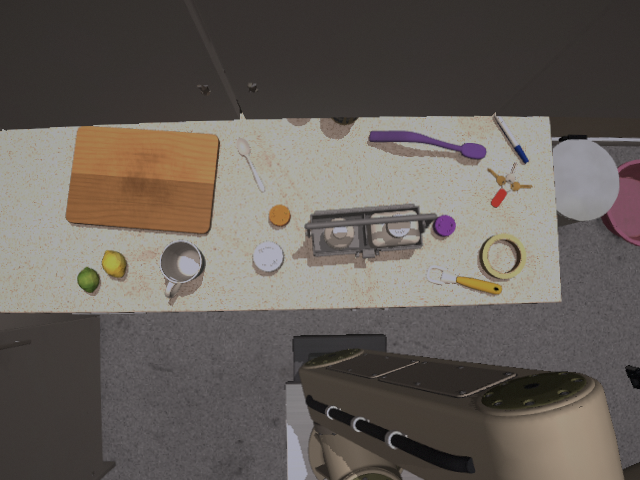

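View pics/scene0.png

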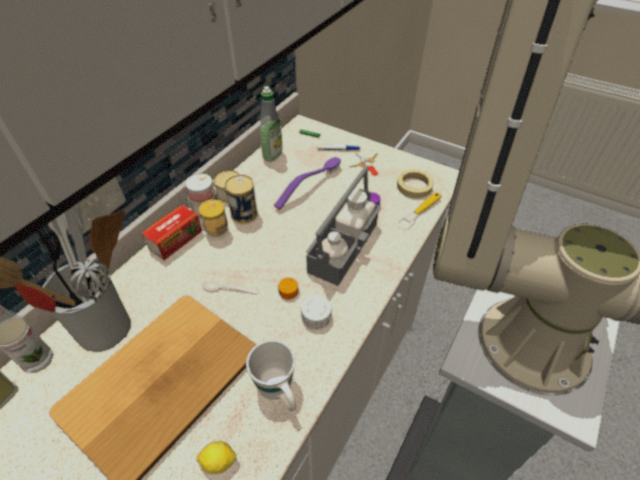

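```bash
python3 - <<'E'
from h import *
a=cv2.imread('pics/top0.png')[195:270,295:465]; b=cv2.imread('pics/scene0.png')[165:285,295:395]
a=cv2.resize(a,None,fx=4.7,fy=4.7,interpolation=cv2.INTER_CUBIC)
cv2.imwrite('pics/ta.png',a); cv2.imwrite('pics/sb.png',cv2.resize(b,None,fx=5,fy=5,interpolation=cv2.INTER_CUBIC))
E
```

```text
(no output)
```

View pics/ta.png

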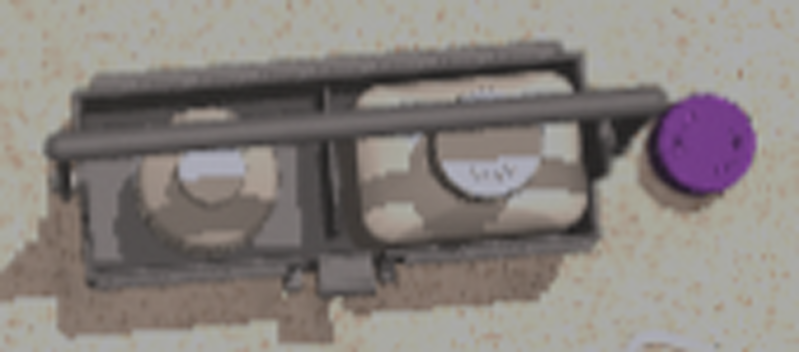

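View pics/sb.png

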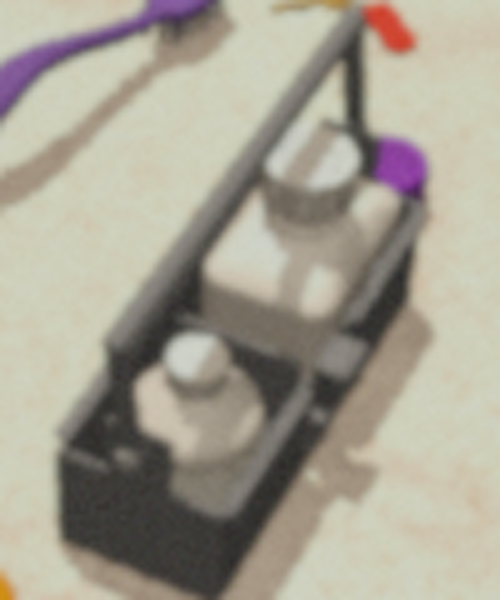

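```bash
python3 - <<'E'
from h import *
import pickle
from scipy.optimize import least_squares
c=pickle.load(open('top0.pkl','rb'));s=pickle.load(open('scene0.pkl','rb'))
f=lambda L:[[295+x/4.7-.4,195+y/4.7-.4] for x,y in L]
g=lambda L:[[295+x/5-.4,165+y/5-.4] for x,y in L]
rim=onz(c,f([(75,92),(582,52),(92,282),(598,240),(348,288)]),.07); print(rim.round(4))
barT=f([(52,147),(662,102)]); barS=g([(115,348),(360,12)])
loc=np.array([[44,118],[44,-118],[-44,118],[-44,-118],[-60,0]])/1000
def W(p,P):
    P=np.atleast_2d(P);C,S=np.cos(p[2]),np.sin(p[2])
    return np.c_[p[0]+C*P[:,0]-S*P[:,1],p[1]+S*P[:,0]+C*P[:,1],P[:,2]]
def r(p,full=False):
    th=p[3];b=[[-.07*np.sin(th),y,.095+.07*np.cos(th)] for y in(.126,-.126)]
    L=np.c_[loc,[.07]*5]
    return np.r_[(proj(c,W(p,L))-f([(75,92),(582,52),(92,282),(598,240),(348,288)])).ravel(),(proj(c,W(p,b))-barT).ravel(),(proj(s,W(p,b))-barS).ravel()]
q=least_squares(r,[.55,0,0.1,0]);print(q.x,r(q.x).round(1));p=q.x
print('cap nominal',W(p,[[0,-.058,.131]]),'bar',W(p,[[-.07*np.sin(p[3]),y,.095+.07*np.cos(p[3])] for y in(-.124,-.058,.058,.124)]))
# cap: white top visible rim points, top view front arc
print('cap front arc pt',onz(c,f([(488,197),(433,150),(545,150)]),.131).round(4))
print('round cap',onz(c,f([(211,178)]),.094).round(3))
im=c['image'];hs=cv2.cvtColor(im,cv2.COLOR_BGR2HSV)
m=((hs[...,0]>130)&(hs[...,0]<160)&(hs[...,1]>90)).astype('u1');m[:,:430]=0;v,u=np.nonzero(m);k=(v>200)&(v<245);print('purple',onz(c,[[u[k].mean(),v[k].mean()]],.027))
E
```

```text
[[ 0.5189  0.0925  0.07  ]
 [ 0.5327 -0.1404  0.07  ]
 [ 0.4321  0.0866  0.07  ]
 [ 0.4461 -0.1443  0.07  ]
 [ 0.4268 -0.0294  0.07  ]]
[ 0.4833136  -0.02626056  0.05640495 -0.10516519] [-0.7 -0.8  0.5 -0.6 -1.2 -0.3  1.   0.   0.2  1.6  0.9 -0.1 -1.1 -0.3
  0.7 -0.7 -0.1  0.7]
cap nominal [[ 0.48658335 -0.08416833  0.131     ]] bar [[ 0.49764042 -0.14964912  0.16461327]
 [ 0.49391967 -0.08375408  0.16461327]
 [ 0.48738016  0.03206144  0.16461327]
 [ 0.48365941  0.09795648  0.16461327]]
cap front arc pt [[ 0.4616 -0.0845  0.131 ]
 [ 0.4824 -0.0614  0.131 ]
 [ 0.4814 -0.11    0.131 ]]
round cap [[0.476 0.033 0.094]]
purple [[ 0.49352095 -0.20631354  0.027     ]]
```

Request:
{"name": "send_rows", "arguments": {
  "increments": [
    {"dx": 1.0, "dy": 1.9, "dz": 0, "roll": 0.9, "claw": -1},
    {"dx": 2.0, "dy": 3.8, "dz": 0, "roll": 1.8, "claw": -1},
    {"dx": 3.0, "dy": 5.7, "dz": 0, "roll": 2.7, "claw": -1},
    {"dx": 4.0, "dy": 7.6, "dz": 0, "roll": 3.6, "claw": -1},
    {"dx": 5.0, "dy": 9.5, "dz": 0, "roll": 4.5, "claw": -1}
  ]
}}

```text
clock: 0.72
tcp_pos: [0.3369, -0.2955, 0.231]
orientation: [-0.0, 0.875, 0.483, 0.0]
wrist_force: [1.2, 0.5, 0.3]
finger_gap: 0.0001
grip_force: 0.0
```

Request:
{"name": "send_rows", "arguments": {
  "increments": [
    {"dx": 1.0, "dy": 1.9, "dz": 0, "roll": 0.9, "claw": -1},
    {"dx": 2.0, "dy": 3.8, "dz": 0, "roll": 1.8, "claw": -1},
    {"dx": 3.0, "dy": 5.7, "dz": 0, "roll": 2.7, "claw": -1},
    {"dx": 4.0, "dy": 7.6, "dz": 0, "roll": 3.6, "claw": -1},
    {"dx": 5.0, "dy": 9.5, "dz": 0, "roll": 4.5, "claw": -1}
  ]
}}

```text
clock: 1.35
tcp_pos: [0.462, -0.058, 0.2311]
orientation: [0.0, 0.683, 0.73, -0.0]
wrist_force: [0.6, -0.3, 0.1]
finger_gap: 0.0003
grip_force: 0.0
```

Request:
{"name": "send_rows", "arguments": {
  "increments": [
    {"dx": 1.0, "dy": 1.9, "dz": 0, "claw": -1},
    {"dx": 2.0, "dy": 3.0, "dz": 0, "claw": -1},
    {"dx": 2.6, "dy": 3.8, "dz": 0, "claw": -1},
    {"dx": 2.6, "dy": 3.8, "dz": -1.0, "claw": -1},
    {"dx": 2.6, "dy": 3.8, "dz": -2.0, "claw": -1}
  ]
}}

```text
schema error: expected keys dx, dy, dz, roll, claw
```

Request:
{"name": "send_rows", "arguments": {
  "increments": [
    {"dx": 1.0, "dy": 1.9, "dz": 0, "roll": 0, "claw": -1},
    {"dx": 2.0, "dy": 3.0, "dz": 0, "roll": 0, "claw": -1},
    {"dx": 2.6, "dy": 3.8, "dz": 0, "roll": 0, "claw": -1},
    {"dx": 2.6, "dy": 3.8, "dz": -1.5, "roll": 0, "claw": -1},
    {"dx": 2.6, "dy": 3.8, "dz": -3.2, "roll": 0, "claw": -1}
  ]
}}

```text
clock: 1.98
tcp_pos: [0.5272, 0.0358, 0.1506]
orientation: [0.001, 0.684, 0.729, 0.0]
wrist_force: [0.2, -0.6, -1.0]
finger_gap: 0.0
grip_force: 0.0
```

Request:
{"name": "send_rows", "arguments": {
  "increments": [
    {"dx": -0.7, "dy": -0.04, "dz": 0, "roll": 0, "claw": -1},
    {"dx": -1.4, "dy": -0.08, "dz": 0, "roll": 0, "claw": -1},
    {"dx": -2.0, "dy": -0.12, "dz": -0.15, "roll": 0, "claw": -1},
    {"dx": -2.6, "dy": -0.15, "dz": -0.4, "roll": 0, "claw": -1},
    {"dx": -3.2, "dy": -0.18, "dz": -0.7, "roll": 0, "claw": -1}
  ]
}}

```text
clock: 2.6
tcp_pos: [0.4473, 0.0307, 0.1338]
orientation: [0.001, 0.685, 0.729, 0.001]
wrist_force: [3.6, 0.5, -0.4]
finger_gap: -0.0002
grip_force: 1.3
```

```bash
python3 - <<'E'
from h import *
a=snap('top','t1.png')['image'][180:300,280:480]; b=snap('scene','s1.png')['image'][140:300,275:435]
cv2.imwrite('pics/m1.png',np.hstack([cv2.resize(a,(500,300)),cv2.resize(b,(300,300))]))
E
```

```text
(no output)
```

View pics/m1.png

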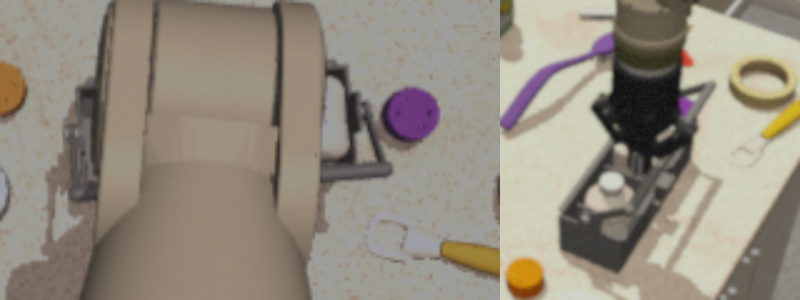

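Request:
{"name": "send_rows", "arguments": {
  "increments": [
    {"dx": 0.2, "dy": 0, "dz": 0, "roll": 0, "claw": -1},
    {"dx": 0.2, "dy": 0, "dz": 1.1, "roll": 0, "claw": -1},
    {"dx": -0.8, "dy": -0.04, "dz": 1.1, "roll": 0, "claw": -1},
    {"dx": -1.26, "dy": -0.07, "dz": 0.8, "roll": 0, "claw": -1},
    {"dx": -1.26, "dy": -0.07, "dz": 0.2, "roll": 0, "claw": -1}
  ]
}}

```text
clock: 3.32
tcp_pos: [0.4139, 0.029, 0.1386]
orientation: [-0.0, 0.685, 0.729, -0.001]
wrist_force: [-22.4, -1.2, 20.9]
finger_gap: 0.0003
grip_force: 16.2
```

Request:
{"name": "send_rows", "arguments": {
  "increments": [
    {"dx": 0, "dy": 0, "dz": -0.4, "roll": 0, "claw": -1},
    {"dx": 0, "dy": 0, "dz": -0.8, "roll": 0, "claw": -1},
    {"dx": 0, "dy": 0, "dz": -1.2, "roll": 0, "claw": -1},
    {"dx": 0, "dy": 0, "dz": -1.6, "roll": 0, "claw": -1},
    {"dx": 0, "dy": 0, "dz": -2.0, "roll": 0, "claw": -1}
  ]
}}

```text
clock: 3.95
tcp_pos: [0.4001, 0.0285, 0.0829]
orientation: [-0.01, 0.685, 0.728, -0.011]
wrist_force: [-22.4, -7.0, -3.9]
finger_gap: 0.0001
grip_force: 11.7
```

```bash
python3 - <<'E'
from h import *
a=snap('top','t2.png')['image'][180:300,280:480]; b=snap('scene','s2.png')['image'][140:300,275:435]
cv2.imwrite('pics/m2.png',np.hstack([cv2.resize(a,(500,300)),cv2.resize(b,(300,300))]))
print(get_state()['wrist_force'])
E
```

```text
[-22.52453096  -6.96890242  -7.38220963]
```

View pics/m2.png

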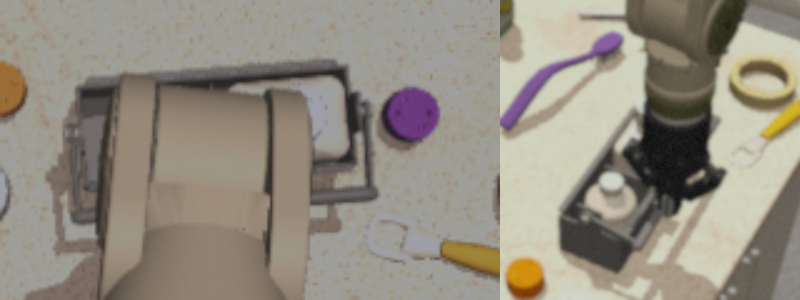

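```bash
python3 - <<'E'
from h import *
c=read_camera('top')
x0,y0,a=.4833,-.0263,.0564;C,S=np.cos(a),np.sin(a)
for t in np.arange(.8,2.3,.1):
    P=[[x0+C*-.07*np.sin(t)-S*y,y0-S*.07*np.sin(t)+C*y,.095+.07*np.cos(t)] for y in(-.126,.126)]
    print(round(t,1),proj(c,P).round(1).tolist())
E
```

```text
0.8 [[434.7, 245.8], [309.0, 255.7]]
0.9 [[434.4, 248.3], [309.2, 258.2]]
1.0 [[433.9, 250.5], [309.4, 260.3]]
1.1 [[433.4, 252.4], [309.6, 262.2]]
1.2 [[432.8, 254.0], [309.7, 263.7]]
1.3 [[432.2, 255.2], [309.9, 264.9]]
1.4 [[431.5, 256.1], [310.0, 265.8]]
1.5 [[430.8, 256.7], [310.0, 266.3]]
1.6 [[430.1, 256.9], [310.1, 266.5]]
1.7 [[429.3, 256.8], [310.1, 266.3]]
1.8 [[428.5, 256.4], [310.1, 265.8]]
1.9 [[427.8, 255.7], [310.0, 265.0]]
2.0 [[427.0, 254.6], [310.0, 263.9]]
2.1 [[426.2, 253.3], [309.9, 262.5]]
2.2 [[425.5, 251.7], [309.8, 260.8]]
```

Request:
{"name": "send_rows", "arguments": {
  "increments": [
    {"dx": -0.6, "dy": 0, "dz": 0, "roll": 0, "claw": -1},
    {"dx": -1.1, "dy": 0, "dz": 0, "roll": 0, "claw": -1},
    {"dx": -1.1, "dy": 0, "dz": 1.2, "roll": 0, "claw": -1},
    {"dx": -1.1, "dy": 0, "dz": 2.4, "roll": 0, "claw": -1},
    {"dx": -1.1, "dy": 0, "dz": 3.0, "roll": 0, "claw": -1}
  ]
}}

```text
clock: 4.72
tcp_pos: [0.3894, 0.0289, 0.1661]
orientation: [0.002, 0.685, 0.729, 0.002]
wrist_force: [0.5, 0.5, 0.7]
finger_gap: -0.0
grip_force: 0.0
```

```bash
python3 - <<'E'
from h import *
a=snap('top','t3.png')['image'][225:285,295:445]; b=snap('scene','s3.png')['image'][140:300,275:435]
cv2.imwrite('pics/m3.png',np.hstack([cv2.resize(a,(500,200)),cv2.resize(b,(300,300))[60:260]]))
E
```

```text
(no output)
```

View pics/m3.png

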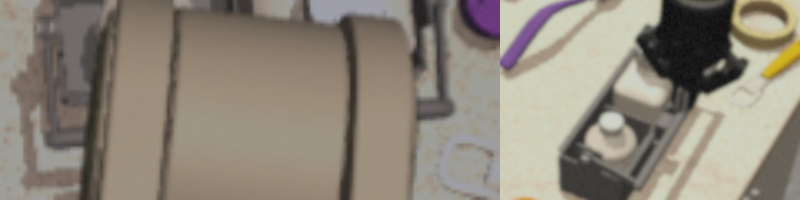

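Request:
{"name": "send_rows", "arguments": {
  "increments": [
    {"dx": 0.9, "dy": 0, "dz": 0, "roll": 0, "claw": -1},
    {"dx": 0.9, "dy": 0, "dz": -0.8, "roll": 0, "claw": -1},
    {"dx": 0.9, "dy": 0, "dz": -1.6, "roll": 0, "claw": -1},
    {"dx": 0.9, "dy": 0, "dz": -2.2, "roll": 0, "claw": -1},
    {"dx": 0.9, "dy": 0, "dz": -2.5, "roll": 0, "claw": -1}
  ]
}}

```text
clock: 5.45
tcp_pos: [0.4095, 0.0292, 0.1001]
orientation: [-0.0, 0.685, 0.729, -0.0]
wrist_force: [-0.7, 0.1, 0.2]
finger_gap: 0.0
grip_force: 0.0
```

Request:
{"name": "send_rows", "arguments": {
  "increments": [
    {"dx": 0, "dy": 0, "dz": -0.15, "roll": 0, "claw": -1},
    {"dx": 0, "dy": 0, "dz": -0.3, "roll": 0, "claw": -1},
    {"dx": 0.02, "dy": 0, "dz": -0.45, "roll": 0, "claw": -1},
    {"dx": 0.04, "dy": 0, "dz": -0.6, "roll": 0, "claw": -1},
    {"dx": 0.06, "dy": 0, "dz": -0.75, "roll": 0, "claw": -1}
  ]
}}

```text
clock: 6.08
tcp_pos: [0.4119, 0.029, 0.0826]
orientation: [0.0, 0.685, 0.729, 0.0]
wrist_force: [0.4, -0.3, 2.1]
finger_gap: -0.0002
grip_force: 0.5
```

Request:
{"name": "send_rows", "arguments": {
  "increments": [
    {"dx": 0.05, "dy": 0, "dz": -0.15, "roll": 0, "claw": -1},
    {"dx": 0.1, "dy": 0, "dz": -0.3, "roll": 0, "claw": -1},
    {"dx": 0.15, "dy": 0, "dz": -0.45, "roll": 0, "claw": -1},
    {"dx": 0.2, "dy": 0, "dz": -0.6, "roll": 0, "claw": -1},
    {"dx": 0.25, "dy": 0, "dz": -0.75, "roll": 0, "claw": -1}
  ]
}}

```text
clock: 6.7
tcp_pos: [0.4184, 0.0291, 0.0638]
orientation: [0.0, 0.685, 0.729, 0.0]
wrist_force: [0.9, 1.4, 1.4]
finger_gap: 0.0
grip_force: 0.9
```

Request:
{"name": "send_rows", "arguments": {
  "increments": [
    {"dx": 0.05, "dy": 0, "dz": -0.1, "roll": 0, "claw": -1},
    {"dx": 0.1, "dy": 0, "dz": -0.2, "roll": 0, "claw": -1},
    {"dx": 0.1, "dy": 0, "dz": -0.3, "roll": 0, "claw": -1},
    {"dx": 0.1, "dy": 0, "dz": -0.3, "roll": 0, "claw": -1},
    {"dx": 0.1, "dy": 0, "dz": -0.3, "roll": 0, "claw": -1}
  ]
}}

```text
clock: 7.32
tcp_pos: [0.4212, 0.0291, 0.0588]
orientation: [0.001, 0.685, 0.729, 0.001]
wrist_force: [-6.3, 2.0, 27.8]
finger_gap: -0.0
grip_force: 13.5
```

Request:
{"name": "send_rows", "arguments": {
  "increments": [
    {"dx": 0, "dy": 0, "dz": 2, "roll": 0, "claw": -1},
    {"dx": 0, "dy": 0, "dz": 4, "roll": 0, "claw": -1},
    {"dx": 0, "dy": 0, "dz": 6.0, "roll": 0, "claw": -1},
    {"dx": 0, "dy": -1.5, "dz": 7.5, "roll": 0, "claw": -0.5},
    {"dx": 0, "dy": -3.5, "dz": 7.5, "roll": 0, "claw": 0}
  ]
}}

```text
clock: 7.95
tcp_pos: [0.4219, -0.0595, 0.2469]
orientation: [0.003, 0.684, 0.73, 0.001]
wrist_force: [-0.0, 0.2, -0.8]
finger_gap: 0.0357
grip_force: 0.0
```

Request:
{"name": "send_rows", "arguments": {
  "increments": [
    {"dx": 0, "dy": -2, "dz": 0, "roll": 0, "claw": 0.6},
    {"dx": 0, "dy": -4, "dz": 0, "roll": 0, "claw": 0.6},
    {"dx": 0, "dy": -6, "dz": 0, "roll": 0, "claw": 0.6},
    {"dx": 0, "dy": -8, "dz": 0, "roll": 0, "claw": 0.6},
    {"dx": 0, "dy": -10, "dz": 0, "roll": 0, "claw": 0.6}
  ]
}}

```text
clock: 8.57
tcp_pos: [0.4196, -0.3101, 0.2433]
orientation: [-0.0, 0.685, 0.729, -0.0]
wrist_force: [1.0, -0.8, -0.5]
finger_gap: 0.0684
grip_force: 0.0
```

```bash
python3 - <<'E'
from h import *
a=snap('top','t4.png')['image'][205:275,295:455]; b=snap('scene','s4.png')['image'][165:285,295:395]
cv2.imwrite('pics/m4.png',np.hstack([cv2.resize(a,(480,210)),cv2.resize(b,(300,360))[:210]*1]) if 0 else np.vstack([cv2.resize(a,(800,350)),np.pad(cv2.resize(b,None,fx=2.08,fy=2.08),((0,0),(0,592),(0,0)))]))
E
```

```text
(no output)
```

View pics/m4.png

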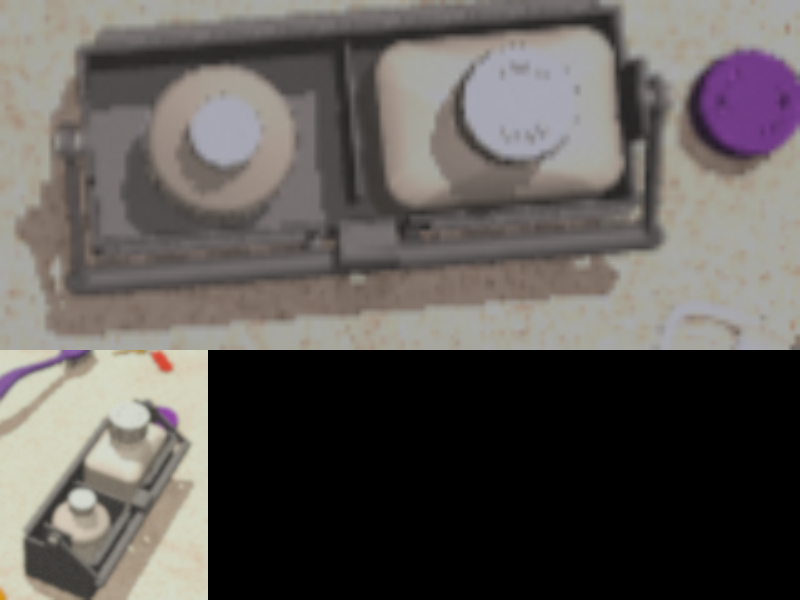

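```bash
python3 - <<'E'
from h import *
c=read_camera('top');im=c['image'].astype(int)
b,g,r=im[...,0],im[...,1],im[...,2]
m=((b>=r-4)&(g>130)).astype('u1');m[:,:385]=0;m[:,415:]=0;m[:212]=0;m[240:]=0
m=cv2.morphologyEx(m,cv2.MORPH_CLOSE,np.ones((5,5)))
k=max(cv2.findContours(m,0,1)[0],key=cv2.contourArea);e=cv2.minEnclosingCircle(k);M=cv2.moments(k)
print(e,cv2.boundingRect(k),onz(c,[e[0],[M['m10']/M['m00'],M['m01']/M['m00']],[398.4,225]],.131).round(4))
s=read_camera('scene');hv=cv2.cvtColor(s['image'],cv2.COLOR_BGR2HSV)
print(proj(c,[[.4866,-.0842,.131]]),proj(s,[[.4866,-.0842,.131]]),get_state()['tcp_pos'])
E
```

```text
((399.8103332519531, 225.5), 17.0762996673584) (385, 213, 30, 25) [[ 0.4839 -0.0881  0.131 ]
 [ 0.485  -0.0912  0.131 ]
 [ 0.485  -0.0853  0.131 ]]
[[397.83792703 224.22307482]] [[356.63237078 195.26367749]] [ 0.41950288 -0.30896094  0.24286751]
```

Request:
{"name": "send_rows", "arguments": {
  "increments": [
    {"dx": 0.6, "dy": 2, "dz": 0, "roll": 0, "claw": 1},
    {"dx": 1.2, "dy": 4, "dz": 0, "roll": 0, "claw": 1},
    {"dx": 1.8, "dy": 6, "dz": 0, "roll": 0, "claw": 1},
    {"dx": 2.4, "dy": 8, "dz": 0, "roll": 0, "claw": 1},
    {"dx": 2.64, "dy": 8.95, "dz": 0, "roll": 0, "claw": 1}
  ]
}}

```text
clock: 9.4
tcp_pos: [0.4857, -0.0808, 0.2439]
orientation: [-0.0, 0.683, 0.73, -0.0]
wrist_force: [0.1, -0.5, 0.6]
finger_gap: 0.0854
grip_force: 0.0
```

Request:
{"name": "send_rows", "arguments": {
  "increments": [
    {"dx": 0, "dy": 0, "dz": -1, "roll": 0, "claw": 1},
    {"dx": 0, "dy": 0, "dz": -2, "roll": 0, "claw": 1},
    {"dx": 0, "dy": 0, "dz": -3, "roll": 0, "claw": 1},
    {"dx": 0, "dy": 0, "dz": -4, "roll": 0, "claw": 1},
    {"dx": 0, "dy": 0, "dz": -4, "roll": 0, "claw": 1}
  ]
}}

```text
clock: 10.02
tcp_pos: [0.4839, -0.0829, 0.1422]
orientation: [-0.002, 0.684, 0.729, -0.001]
wrist_force: [0.8, -0.1, 1.4]
finger_gap: 0.0854
grip_force: 0.0
```

Request:
{"name": "send_rows", "arguments": {
  "increments": [
    {"dx": 0.06, "dy": -0.08, "dz": -0.8, "roll": 0, "claw": 1},
    {"dx": 0.06, "dy": -0.08, "dz": -1.4, "roll": 0, "claw": 1},
    {"dx": 0.06, "dy": -0.08, "dz": -1.7, "roll": 0, "claw": 1},
    {"dx": 0.06, "dy": -0.08, "dz": -1.7, "roll": 0, "claw": 1},
    {"dx": 0.06, "dy": -0.08, "dz": -1.7, "roll": 0, "claw": 1}
  ]
}}

```text
clock: 10.65
tcp_pos: [0.4882, -0.0868, 0.1019]
orientation: [0.0, 0.685, 0.729, 0.0]
wrist_force: [0.2, -0.5, -0.9]
finger_gap: 0.0853
grip_force: 0.0
```

Request:
{"name": "send_rows", "arguments": {
  "grip_force": 40,
  "increments": [
    {"dx": 0, "dy": 0, "dz": 0, "roll": 0, "claw": 0.1},
    {"dx": 0, "dy": 0, "dz": 0, "roll": 0, "claw": -0.2},
    {"dx": 0, "dy": 0, "dz": 0, "roll": 0, "claw": -0.3},
    {"dx": 0, "dy": 0, "dz": 0, "roll": 0, "claw": -0.4},
    {"dx": 0, "dy": 0, "dz": 0, "roll": 0, "claw": -1}
  ]
}}

```text
clock: 11.28
tcp_pos: [0.4876, -0.0868, 0.1015]
orientation: [0.0, 0.685, 0.729, -0.0]
wrist_force: [-4.1, -0.6, 4.9]
finger_gap: 0.045
grip_force: 43.9
```

Request:
{"name": "send_rows", "arguments": {
  "grip_force": 70,
  "increments": [
    {"dx": 0, "dy": 0, "dz": 0, "roll": 0, "claw": -1},
    {"dx": 0, "dy": 0, "dz": -0.05, "roll": 0, "claw": -1},
    {"dx": 0, "dy": 0, "dz": -0.1, "roll": 0, "claw": -1},
    {"dx": 0, "dy": 0, "dz": -0.15, "roll": 0, "claw": -1},
    {"dx": 0, "dy": 0, "dz": -0.2, "roll": 0, "claw": -1}
  ]
}}

```text
clock: 11.9
tcp_pos: [0.4878, -0.0868, 0.0968]
orientation: [0.0, 0.685, 0.729, -0.0]
wrist_force: [-4.3, -0.2, 9.8]
finger_gap: 0.0451
grip_force: 73.5
```

```bash
python3 - <<'E'
from h import *
b=snap('scene','s5.png')['image'][150:270,305:425]
cv2.imwrite('pics/m5.png',cv2.resize(b,(600,600)))
E
```

```text
(no output)
```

View pics/m5.png

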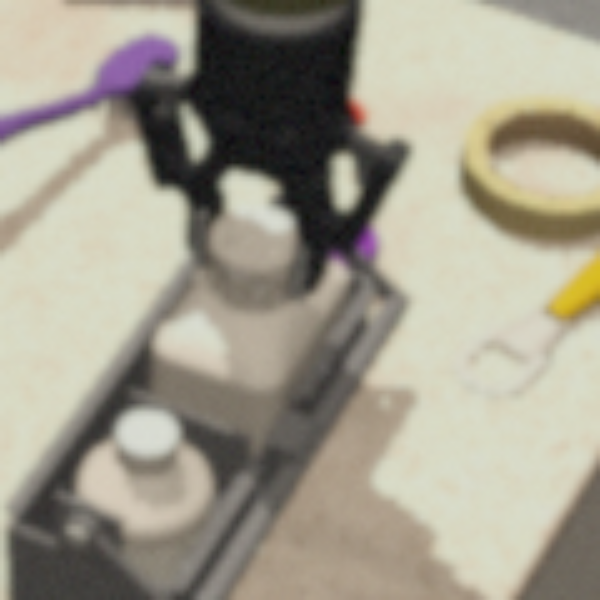

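Request:
{"name": "send_rows", "arguments": {
  "increments": [
    {"dx": 0, "dy": 0, "dz": -0.01, "roll": 0.7, "claw": -1},
    {"dx": 0, "dy": 0, "dz": -0.01, "roll": 1.4, "claw": -1},
    {"dx": 0, "dy": 0, "dz": -0.01, "roll": 2.1, "claw": -1},
    {"dx": 0, "dy": 0, "dz": -0.01, "roll": 2.8, "claw": -1},
    {"dx": 0, "dy": 0, "dz": -0.01, "roll": 3.5, "claw": -1}
  ]
}}

```text
clock: 12.58
tcp_pos: [0.4889, -0.0862, 0.097]
orientation: [0.001, 0.486, 0.874, 0.001]
wrist_force: [-1.9, 2.4, 8.6]
finger_gap: 0.0448
grip_force: 73.6
```

Request:
{"name": "send_rows", "arguments": {
  "increments": [
    {"dx": 0, "dy": 0, "dz": -0.02, "roll": 0.8, "claw": -1},
    {"dx": 0, "dy": 0, "dz": -0.02, "roll": 1.6, "claw": -1},
    {"dx": 0, "dy": 0, "dz": -0.02, "roll": 2.4, "claw": -1},
    {"dx": 0, "dy": 0, "dz": -0.02, "roll": 3.2, "claw": -1},
    {"dx": 0, "dy": 0, "dz": -0.02, "roll": 4.0, "claw": -1}
  ]
}}

```text
clock: 13.2
tcp_pos: [0.4892, -0.0863, 0.0966]
orientation: [0.001, 0.226, 0.974, 0.001]
wrist_force: [-1.6, 2.1, 10.2]
finger_gap: 0.0448
grip_force: 73.6
```

Request:
{"name": "send_rows", "arguments": {
  "increments": [
    {"dx": 0, "dy": 0, "dz": 0, "roll": 0, "claw": -1},
    {"dx": 0, "dy": 0, "dz": 0.05, "roll": 0, "claw": -1},
    {"dx": 0, "dy": 0, "dz": 0.15, "roll": 0, "claw": -1},
    {"dx": 0, "dy": 0, "dz": 0.25, "roll": 0, "claw": -1},
    {"dx": 0, "dy": 0, "dz": 0.35, "roll": 0, "claw": -1}
  ]
}}

```text
clock: 13.82
tcp_pos: [0.4887, -0.0866, 0.1046]
orientation: [0.001, 0.228, 0.974, 0.0]
wrist_force: [0.5, 1.6, 1.7]
finger_gap: 0.0448
grip_force: 72.8
```

```bash
python3 -c "
from h import *
s=get_state();print(s['wrist_force'],s['ft_torque'],s['tcp_pos'],s['orientation'])"
```

```text
[0.51612469 1.55204362 1.67352635] [ 0.18240279 -0.20401021 -0.02741614] [ 0.48869829 -0.08659381  0.10457503] [8.04784195e-04 2.28287232e-01 9.73593431e-01 3.49775902e-04]
```

Request:
{"name": "send_rows", "arguments": {
  "increments": [
    {"dx": 0, "dy": 0, "dz": 0.08, "roll": 0, "claw": -1},
    {"dx": 0, "dy": 0, "dz": 0.16, "roll": 0, "claw": -1},
    {"dx": 0, "dy": 0, "dz": 0.24, "roll": 0, "claw": -1},
    {"dx": 0, "dy": 0, "dz": 0.32, "roll": 0, "claw": -1},
    {"dx": 0, "dy": 0, "dz": 0.4, "roll": 0, "claw": -1}
  ]
}}

```text
clock: 14.45
tcp_pos: [0.4877, -0.0867, 0.1143]
orientation: [-0.0, 0.228, 0.974, 0.0]
wrist_force: [-0.0, -0.1, -0.5]
finger_gap: 0.0447
grip_force: 72.6
```

Request:
{"name": "send_rows", "arguments": {
  "increments": [
    {"dx": 0, "dy": 0, "dz": 0.3, "roll": 0, "claw": -1},
    {"dx": 0, "dy": 0, "dz": 0.7, "roll": 0, "claw": -1},
    {"dx": 0, "dy": 0, "dz": 1.1, "roll": 0, "claw": -1},
    {"dx": 0, "dy": 0, "dz": 1.5, "roll": 0, "claw": -1},
    {"dx": 0, "dy": 0, "dz": 1.5, "roll": 0, "claw": -1}
  ]
}}

```text
clock: 15.08
tcp_pos: [0.4886, -0.087, 0.153]
orientation: [0.001, 0.228, 0.974, -0.0]
wrist_force: [0.1, -0.1, 0.2]
finger_gap: 0.0445
grip_force: 72.6
```

```bash
python3 - <<'E'
from h import *
b=snap('scene','s6.png')['image'][150:270,295:415];a=snap('top','t6.png')['image'][195:285,295:455]
cv2.imwrite('pics/m6.png',np.hstack([cv2.resize(b,(400,400)),cv2.resize(a,(400,225))[np.minimum(np.arange(400),224)]]))
s=get_state();print(s['wrist_force'],s['tcp_pos'])
E
```

```text
[-0.33494758  0.18245569 -0.82664426] [ 0.4878549  -0.08670578  0.15189488]
```

View pics/m6.png

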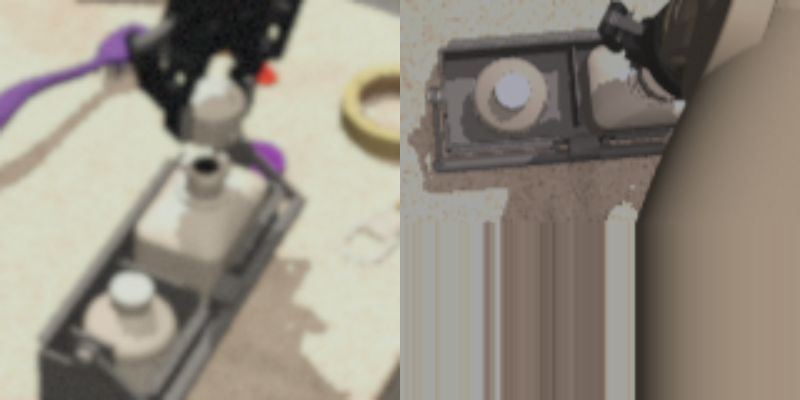

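The scene view shows the open mouth at about (205,165). The cap is held upright above it, the bottle stands in its pocket, and the bar is under the hook.

```bash
python3 -c "
from workcell import hand_in
print(hand_in())"
```

```text
the job is handed in; nothing more can be done
None
```

The job is handed in: the handle is hooked under the front hook, and the descaler cap is off and held upright about 3.5 cm above the open bottle, which still stands in its pocket; the round bottle and mug were not touched. On the first press the fingers slipped off the front of the bar (up to about 30 N), and a second press seated it.

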